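Make up the stamping and mending kits at the library desk

TASK

Make up the two desk kits for the library's book-sale volunteers. The yellow tray is the stamping kit: stand the stamp and the red ink bottle and lay the roll of white labels in it, one to each compartment; the blue tray is the mending kit: stand the glue bottle and lay the roll of green cloth tape in it, each in a compartment of its own, the third left empty. Set each thing down flat on the compartment's floor without dropping it, and leave the blue ink, the red tape and the grey book where they are.

Things in the scene. Friction and masses are not known exactly. Their poses are not given: they have to be found in the camera images.
- yellow_tray: shallow yellow plastic desk tray, 88 x 256 x 16 mm high, loose, 0.6 kg. Origin: centre of its underside; y along its length, x across, z up. Inner floor at z = 4 mm; walls and two dividers 4 mm thick, up to z = 16 mm. Three compartments in a row, 80 x 80 mm inside, centred at y = -84, 0, +84 mm, x = 0. Takes the stamping kit.
- blue_tray: shallow blue plastic desk tray, 88 x 256 x 16 mm high, loose, 0.6 kg. Origin: centre of its underside; y along its length, x across, z up. Inner floor at z = 4 mm; walls and two dividers 4 mm thick, up to z = 16 mm. Three compartments in a row, 80 x 80 mm inside, centred at y = -84, 0, +84 mm, x = 0. Takes the mending kit.
- stamp: self-inking hand stamp, black with a grey thumb top, standing on its two frame legs, 40 mm along its x, 58 mm along its y, 82 mm high (the full section runs from z = 36 to 74 mm; below it the legs are 40 mm wide along x, at y = +-25 mm), about 120 g. Origin: centre of its underside, z up. Goes in the yellow tray.
- red_ink: small round stamp-ink bottle, red with a red cap and a white paper label, standing, 32 mm diameter (body straight up to 43 mm), 70 mm high in all, about 50 g. Origin: centre of its underside, z up. Goes in the yellow tray.
- label_roll: roll of white paper labels, lying flat, 60 mm outside diameter, 45 mm high, with an open hole 25 mm wide through its middle and a brown cardboard core; about 90 g. Origin: centre of its underside; z up along its axis. Goes in the yellow tray.
- glue: white plastic glue bottle with an orange band and an orange nozzle, standing, 50 mm diameter up to 70 mm, tapering above, 104 mm high with its nozzle, about 160 g. Origin: centre of its underside, z up. Goes in the blue tray.
- green_tape: roll of green cloth book tape, lying flat, 60 mm outside diameter, 45 mm high, with an open hole 38 mm wide through its middle and a brown cardboard core; about 110 g. Origin: centre of its underside; z up along its axis. Goes in the blue tray.
- blue_ink: small round stamp-ink bottle, blue with a blue cap and a white paper label, standing, 32 mm diameter (body straight up to 43 mm), 70 mm high in all, about 50 g. Origin: centre of its underside, z up. Not wanted: leave it where it is.
- red_tape: roll of red cloth book tape, lying flat, 60 mm outside diameter, 45 mm high, with an open hole 38 mm wide through its middle and a brown cardboard core; about 110 g. Origin: centre of its underside; z up along its axis. Not wanted: leave it where it is.
- book: grey hardback book lying flat beyond the trays, 110 x 180 x 28 mm (x, y, z), 0.4 kg. Origin: centre of its underside. Leave it where it is.

How it is judged:
At the end, for the whole second after the job is handed in: Stamp, red ink and labels stand one in each yellow compartment, glue and green tape in a blue compartment each: upright within 0.12 rad, underside on the floor (under 8 mm above the tray underside), within 28 mm of the compartment centre each way, released, at rest; trays level on the desk (x of stamp in the frame of yellow_tray between -0.028 and 0.028 m and z of stamp in the frame of yellow_tray between 0 and 0.008 m and angle between each of stamp, red_ink, label_roll, glue, green_tape's own z axis and vertical below 0.12 rad and (y of stamp in the frame of yellow_tray between -0.112 and -0.056 m or y of stamp in the frame of yellow_tray between -0.028 and 0.028 m or y of stamp in the frame of yellow_tray between 0.056 and 0.112 m) and linear speed of each of stamp, red_ink, label_roll, glue, green_tape below 0.02 m/s and angular speed of each of stamp, red_ink, label_roll, glue, green_tape below 0.2 rad/s and x of red_ink in the frame of yellow_tray between -0.028 and 0.028 m and z of red_ink in the frame of yellow_tray between 0 and 0.008 m and (y of red_ink in the frame of yellow_tray between -0.112 and -0.056 m or y of red_ink in the frame of yellow_tray between -0.028 and 0.028 m or y of red_ink in the frame of yellow_tray between 0.056 and 0.112 m) and x of label_roll in the frame of yellow_tray between -0.028 and 0.028 m and z of label_roll in the frame of yellow_tray between 0 and 0.008 m and (y of label_roll in the frame of yellow_tray between -0.112 and -0.056 m or y of label_roll in the frame of yellow_tray between -0.028 and 0.028 m or y of label_roll in the frame of yellow_tray between 0.056 and 0.112 m) and x of glue in the frame of blue_tray between -0.028 and 0.028 m and z of glue in the frame of blue_tray between 0 and 0.008 m and (y of glue in the frame of blue_tray between -0.112 and -0.056 m or y of glue in the frame of blue_tray between -0.028 and 0.028 m or y of glue in the frame of blue_tray between 0.056 and 0.112 m) and x of green_tape in the frame of blue_tray between -0.028 and 0.028 m and z of green_tape in the frame of blue_tray between 0 and 0.008 m and (y of green_tape in the frame of blue_tray between -0.112 and -0.056 m or y of green_tape in the frame of blue_tray between -0.028 and 0.028 m or y of green_tape in the frame of blue_tray between 0.056 and 0.112 m) and (y of stamp in the frame of yellow_tray between -0.112 and -0.056 m or y of red_ink in the frame of yellow_tray between -0.112 and -0.056 m or y of label_roll in the frame of yellow_tray between -0.112 and -0.056 m) and (y of stamp in the frame of yellow_tray between -0.028 and 0.028 m or y of red_ink in the frame of yellow_tray between -0.028 and 0.028 m or y of label_roll in the frame of yellow_tray between -0.028 and 0.028 m) and (y of stamp in the frame of yellow_tray between 0.056 and 0.112 m or y of red_ink in the frame of yellow_tray between 0.056 and 0.112 m or y of label_roll in the frame of yellow_tray between 0.056 and 0.112 m) and angle between each of yellow_tray, blue_tray's own z axis and vertical below 0.05 rad and height (world z) of each of yellow_tray, blue_tray below 0.01 m); the robot touches nothing.
It fails at once if the blue ink bottle is moved by more than 20 mm or tipped over (distance of blue_ink from where it was at the start of the episode above 0.02 m or angle between blue_ink's own z axis and vertical above 0.3 rad).
It fails at once if the red tape roll is moved by more than 20 mm or tipped over (distance of red_tape from where it was at the start of the episode above 0.02 m or angle between red_tape's own z axis and vertical above 0.3 rad).
It fails at once if the grey book is moved by more than 20 mm or tipped over (distance of book from where it was at the start of the episode above 0.02 m or angle between book's own z axis and vertical above 0.3 rad).
It fails at once if one of the five kit things is dropped or thrown (over 0.8 m/s, a fall of about 33 mm, out of the fingers) ((linear speed of stamp above 0.8 m/s and contact force between the fingers and stamp below 0.05 N) or (linear speed of red_ink above 0.8 m/s and contact force between the fingers and red_ink below 0.05 N) or (linear speed of label_roll above 0.8 m/s and contact force between the fingers and label_roll below 0.05 N) or (linear speed of glue above 0.8 m/s and contact force between the fingers and glue below 0.05 N) or (linear speed of green_tape above 0.8 m/s and contact force between the fingers and green_tape below 0.05 N)).
It also fails if it takes over 125 s, if anything falls off the work surface, if the arm or the gripper's body presses on something with over 40 N, if the wrist force passes 120 N, or if a joint passes its speed limit or range.

ROBOT

A 7-joint arm with a two-finger parallel gripper is mounted at the origin on the work surface. World frame = base frame: x ahead of the robot, y to its left, z up, the work surface at z = 0. Lengths are in m, angles in rad, forces in N, time in s.
With the tool pointing down it reaches from about 0.425 to 0.875 m from the base axis. Payload 8.4 kg.
Tool frame: the origin (TCP) lies midway between the tips of the shut fingers; the grasp point (between the pads) lies 19 mm behind it; z points along the fingers, x is the direction in which the jaws open and shut, and the axes are right-handed (so a half turn about z gives the same grasp; the last joint's range is limited). The gripper opens to 85 mm and grips with 20 to 120 N. Pads are 22 mm wide; open, the fingers measure 114 mm over their backs; the gripper's body (76 mm by 85 mm) begins 54 mm behind the grasp point. The pads swing forward as they close: fully open they stand 13 mm farther back than shut.
Start: joints at [1.235, 0.333, 0.04, 1.465, -0.013, 1.343, -0.059], TCP at [0.152, -0.632, 0.197] pointing down, gripper open.
Joint ranges: [-2.58, 2.58], [-0.38, 2.09], [-1.3, 1.39], [0.25, 2.4], [-1.5, 4.64], [0.08, 2.09], [-2.65, 2.65]. Speed limits (rad/s): [2.22, 2.22, 2.79, 2.79, 3.14, 3.14, 3.14].

INTERFACE

Orientations are given as [roll, pitch, yaw] about the fixed x, y, z axes, in that order (R = Rz(yaw) Ry(pitch) Rx(roll)).
In Python, from plant import env gives the robot as it stands. The module is installed in compiled form; this text tells all that it offers.
- The arm moves only by the shell command python3 -m inch 'ROWS'. ROWS is a JSON object of lists of equal length, an entry for each row: "offset": the shift along the tool's x, y, z in mm, a list of three; "angular": the turn, a rotation vector about the tool's x, y, z in degrees, a list of three; "grip": the opening, from 0 (shut) to 1 (fully open). In form: {"offset": [[tx, ty, tz], ...], "angular": [[rx, ry, rz], ...], "grip": [grip, ...]}. A call has 1 to 8 rows; each row is the pose to reach, as a shift and turn from the pose commanded when the call began, along the tool's axes at that moment; what a row does not reach only later rows make up. A row lasts 1/10 s, in which the tool goes at most 50 mm and 8.59 degrees, less where a joint would pass 70% of its speed; a pose out of reach is approached as far as the arm can. A call with a gripper value outside its range is refused whole. The fingers move at their own pace and stop on an object; the grip force is fixed at half the most. Time passes only in rows, so rows that repeat a pose let the fingers close. It gives the time, the measured TCP pose, the force and the opening at its end, in the units of the state.
- env.get_state(): the state, without advancing time (a new reading comes with each control period).
- env.capture(name): name is "scene" or "top" or "wrist"; returns a dict with "image" (420x560x3 uint8, red, green, blue), "z_map" (420x560 float32, m along the optical axis (not along the pixel's ray), 0 where there is no reading), "intrinsics" (3x3 intrinsics, pixels), "rvec" (rotation vector, rad) and "tvec" (3), from world to camera coordinates, as OpenCV has them. Camera axes: x right, y down, z forward; pixel columns grow to the right and rows downward; lengths in m; the calibration is good to about 2 mm. A picture is of the moment at which its call begins.
- env.close_job(): hands the job in, once; it reports no verdict.
The state is a dict: "time_s": time; "q": joint angles; "joint_vel": joint speeds; "joint_efforts": joint torques, N m; "eef_pos": TCP position; "eef_rot": TCP orientation; "wrist_force": force on the tool from outside, world axes, zero at the start; "wrist_torque": the same for the moment, N m; "gripper_width": opening from 0.0 (shut) to 1.0 (fully open).
Only numpy, scipy, OpenCV 4.12 (cv2) and the standard library are available. Lean on these libraries where they do the work, as an engineer would, in place of code of your own. Each camera call takes 0.05 s, during which the arm holds its last target. There are 200 camera calls.

## Working session

There is one attempt and no reset: what is moved stays moved. The work goes in short steps, Python scripts to look and compute and a shell command to move; the robot and the scene stay as the last step left them, time stands still between calls to the robot, and variables do not carry over. Pictures are saved under pics/ and viewed, about 12 in all and at most 16, crops included, and the job is handed in when it is done.

```bash
mkdir -p pics; cat > h.py <<'E'
import numpy as np, cv2
from plant import env
def cap(n, save=None):
    c=env.capture(n)
    c['R']=cv2.Rodrigues(np.array(c['rvec'],float))[0]; c['t']=np.array(c['tvec'],float).ravel(); c['K']=np.array(c['intrinsics'])
    if save: cv2.imwrite('pics/'+save,c['image'][:,:,::-1])
    return c
def pts(c):
    z=c['z_map']; v,u=np.indices(z.shape); r=np.stack([u,v,np.ones_like(u)],-1)@np.linalg.inv(c['K']).T
    return (r*z[...,None]-c['t'])@c['R']
def onplane(c,uv,h):
    d=np.linalg.inv(c['K'])@[uv[0],uv[1],1]; d=c['R'].T@d; o=-c['R'].T@c['t']; return o+d*(h-o[2])/d[2]
E
python3 - <<'E'
from h import *
for n in('top','scene'):
    c=cap(n,n+'0.png'); print(n,c['K'].round(1).tolist(),(-c['R'].T@c['t']).round(3))
s=env.get_state(); print(s)
E
```

```text
top [[472.7, 0.0, 274.0], [0.0, 472.7, 213.9], [0.0, 0.0, 1.0]] [0.469 0.004 1.181]
scene [[436.5, 0.0, 283.9], [0.0, 436.5, 209.1], [0.0, 0.0, 1.0]] [ 1.348 -0.015  0.649]
{'time_s': 0.1, 'q': array([ 1.23479425,  0.33383757,  0.03986131,  1.46621255, -0.01339561,
        1.34329466, -0.0584931 ]), 'joint_vel': array([-0.00038019, -0.00204726,  0.00072246, -0.00239838,  0.00110293,
        0.00102894, -0.00024922]), 'joint_efforts': array([ 5.18193090e-03, -6.60010099e+01,  1.37085702e+00, -4.06473255e+01,
        1.69578020e-02,  8.94610130e-03, -2.44943402e-05]), 'eef_pos': array([ 0.15235217, -0.63140323,  0.19619726]), 'eef_rot': array([ 3.14149339e+00,  1.48305276e-03, -1.33399109e+00]), 'wrist_force': array([ 0.62358972, -0.07727588, -0.66577759]), 'wrist_torque': array([-0.059698  ,  0.04165082,  0.00433932]), 'gripper_width': 0.9978154158176058}
```

View pics/top0.png

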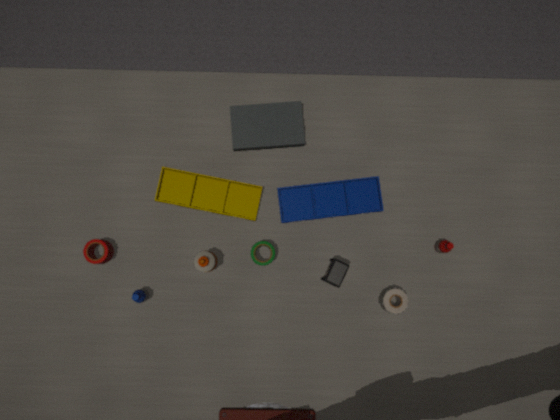

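View pics/scene0.png

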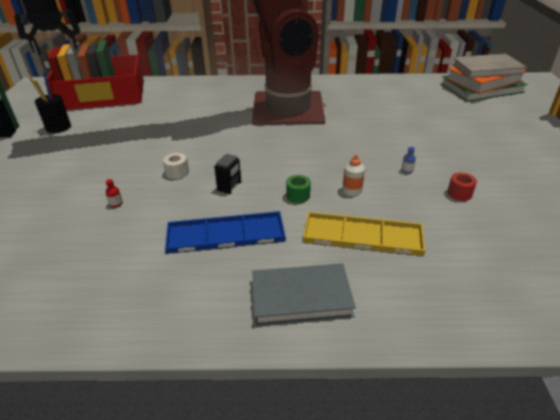

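The top view has +x up and +y left. From left to right: red tape (97,251), blue ink (139,296), glue (205,261), green tape (264,252), stamp (336,272), labels (396,300) and red ink (445,246). The yellow tray is at (210,194), the blue tray at (330,200) and the book at (268,126).

```bash
python3 - <<'E'
from h import *
c=cap('top'); P=pts(c); im=c['image'].astype(int); hsv=cv2.cvtColor(c['image'],cv2.COLOR_RGB2HSV)
X,Y,Z=P[...,0],P[...,1],P[...,2]
print('desk z',np.median(Z[(X>.3)&(X<.9)]))
m=((Z>.01)&(X>.25)&(X<.85)&(abs(Y)<.6)).astype(np.uint8)
n,l,st,ce=cv2.connectedComponentsWithStats(m)
for i in range(1,n):
    if st[i,4]<25: continue
    k=l==i; zt=np.percentile(Z[k],97); 
    print(ce[i].round(),st[i,4],'med hue',np.median(hsv[k][:,0]),'ztop',zt.round(3))
    for lo in (.012,.03,.04,.06):
        q=k&(Z>lo)
        if q.sum()>8:
            xy=P[q][:,:2].astype(np.float32); r=cv2.minAreaRect(xy*1000); print('   z>',lo,q.sum(),'minrect',np.round(r[0],1),np.round(r[1]),round(r[2],1), 'circ',np.round(cv2.minEnclosingCircle(xy*1000)[0],1),round(cv2.minEnclosingCircle(xy*1000)[1],1))
E
```

```text
desk z -0.0001436981960679011
[265. 128.] 2814 med hue 60.0 ztop 0.032
   z> 0.012 2807 minrect [663.5   4.1] [388. 180.] 5.2 circ [669.1  20.7] 201.0
   z> 0.03 407 minrect [661.8   6.7] [385. 180.] 4.4 circ [668.4  16.8] 200.0
   z> 0.04 13 minrect [468.8   3.6] [0. 0.] 0.0 circ [468.8   3.6] 0.0
   z> 0.06 13 minrect [468.8   3.6] [0. 0.] 0.0 circ [468.8   3.6] 0.0
[206. 192.] 644 med hue 25.0 ztop 0.021
   z> 0.012 572 minrect [616.8 124. ] [349. 155.] 63.0 circ [584.3 140.6] 179.2
   z> 0.03 12 minrect [468.8   3.6] [0. 0.] 0.0 circ [468.8   3.6] 0.0
   z> 0.04 12 minrect [468.8   3.6] [0. 0.] 0.0 circ [468.8   3.6] 0.0
   z> 0.06 12 minrect [468.8   3.6] [0. 0.] 0.0 circ [468.8   3.6] 0.0
[330. 198.] 628 med hue 110.0 ztop 0.02
   z> 0.012 542 minrect [ 611.4 -113.2] [158. 333.] 25.3 circ [ 577.  -129.2] 171.3
[ 97. 251.] 484 med hue 4.0 ztop 0.049
   z> 0.012 475 minrect [491.4 227.2] [ 58. 446.] 1.7 circ [475.6 226.7] 223.2
   z> 0.03 363 minrect [490. 227.] [ 57. 446.] 1.4 circ [475.6 226.7] 223.2
   z> 0.04 309 minrect [490.  226.4] [ 57. 444.] 1.4 circ [479.1 226.1] 222.8

[... 1281 characters left out ...]
467.9 -89.9] [177.  60.] 70.7 circ [464.7 -88.7] 92.4
[393. 300.] 558 med hue 17.0 ztop 0.048
   z> 0.012 548 minrect [ 407.5 -158.7] [341.  62.] 79.5 circ [ 418.4 -160.7] 171.9
   z> 0.03 485 minrect [ 433.3 -166.7] [343.  61.] 68.1 circ [ 418.4 -160.7] 171.9
   z> 0.04 418 minrect [ 407.4 -158.7] [342.  60.] 79.3 circ [ 418.4 -160.7] 171.9
[139. 295.] 190 med hue 110.0 ztop 0.072
   z> 0.012 190 minrect [416.1 163.2] [ 32. 335.] 12.8 circ [419.9 164.1] 167.8
   z> 0.03 159 minrect [416.2 163.3] [ 32. 335.] 12.8 circ [419.9 164.1] 167.8
   z> 0.04 132 minrect [430.  167.4] [ 29. 336.] 18.2 circ [419.9 164.1] 167.8
   z> 0.06 51 minrect [420.7 161.9] [ 15. 331.] 14.3 circ [424.4 162.9] 165.4
```

```bash
python3 - <<'E'
from h import *
c=cap('top'); P=pts(c); v=(c['z_map']>0)
X,Y,Z=P[...,0],P[...,1],P[...,2]
m=(v&(Z>.01)&(X>.25)&(X<.85)&(abs(Y)<.6)).astype(np.uint8)
n,l,st,ce=cv2.connectedComponentsWithStats(m)
for i in range(1,n):
    if st[i,4]<25: continue
    k=(l==i)&v; zt=np.percentile(Z[k],97); print(ce[i].round(),st[i,4],'ztop',zt.round(3))
    for lo in (.011,.038,.06):
        q=k&(Z>lo)
        if q.sum()>8 and not(lo>.03 and zt<.035):
            xy=(P[q][:,:2]*1000).astype(np.float32); r=cv2.minAreaRect(xy); e=cv2.minEnclosingCircle(xy)
            print('   z>',lo,q.sum(),'rect',np.round(r[0],1),np.round(r[1]),round(r[2],1),'circ',np.round(e[0],1),round(e[1],1),'mean',xy.mean(0).round(1))
# circles of bottles etc on top slices
E
```

```text
[265. 128.] 2800 ztop 0.032
   z> 0.011 2795 rect [805.7  16.9] [105. 180.] 5.2 circ [805.8  17.5] 102.7 mean [800.2  19.2]
[206. 192.] 635 ztop 0.019
   z> 0.011 603 rect [635.  159.9] [257.  90.] 79.7 circ [634.9 160.1] 134.3 mean [635.5 162.6]
[331. 199.] 630 ztop 0.019
   z> 0.011 603 rect [ 626.1 -144.1] [ 90. 257.] 7.8 circ [ 624.7 -144.4] 134.1 mean [ 626.4 -147.1]
[ 97. 251.] 475 ztop 0.048
   z> 0.011 468 rect [485.8 419.3] [58. 58.] 7.3 circ [485.8 419.3] 30.3 mean [485.9 417.5]
   z> 0.038 314 rect [485.3 419.5] [57. 58.] 1.6 circ [486.1 419.9] 29.9 mean [486.1 419.7]
[443. 246.] 200 ztop 0.071
   z> 0.011 197 rect [ 513.8 -416.8] [32. 26.] 6.0 circ [ 514.1 -419.7] 16.3 mean [ 513.3 -414.3]
   z> 0.038 138 rect [ 513.9 -417.6] [27. 26.] 1.2 circ [ 513.4 -419.1] 15.0 mean [ 513.6 -416.2]
   z> 0.06 47 rect [ 514.3 -419.6] [14. 15.] 0.4 circ [ 513.7 -419.7] 8.1 mean [ 513.8 -419.1]
[262. 252.] 294 ztop 0.049
   z> 0.011 293 rect [489.   20.9] [55. 58.] 0.9 circ [489.1  20.9] 29.7 mean [489.4  21. ]
   z> 0.038 284 rect [489.   20.9] [55. 58.] 0.9 circ [489.1  20.9] 29.7 mean
[... 462 characters left out ...]
[ 446.1 -152.2] [41. 57.] 64.7 circ [ 445.8 -151.9] 33.4 mean [ 446.6 -150.3]
   z> 0.06 446 rect [ 446.1 -152.2] [41. 57.] 64.7 circ [ 446.2 -152. ] 33.1 mean [ 446.3 -151. ]
[393. 300.] 554 ztop 0.048
   z> 0.011 549 rect [ 381.9 -296.5] [61. 62.] 45.9 circ [ 382. -297.] 31.9 mean [ 382.3 -294.2]
   z> 0.038 437 rect [ 381.7 -296.4] [58. 60.] 39.9 circ [ 381.4 -297.5] 31.3 mean [ 381.9 -296.4]
[139. 295.] 190 ztop 0.072
   z> 0.011 188 rect [382.2 311.4] [32. 28.] 6.3 circ [382.1 312.9] 16.3 mean [383.4 308.5]
   z> 0.038 139 rect [383.1 312.5] [28. 28.] 89.6 circ [381.7 312.9] 15.7 mean [383.1 310.3]
   z> 0.06 48 rect [382.4 313.8] [16. 14.] 88.0 circ [381.6 313.6] 8.3 mean [382.2 313. ]
```

```bash
cat > rel.py <<'E'
# usage: rel.py x,y,z,yawdeg [...]  (mm): shift/turn of each waypoint from current pose in tool axes
import sys
from h import *
from scipy.spatial.transform import Rotation as Ro
s=env.get_state(); R=Ro.from_euler('xyz',s['eef_rot']); p=np.array(s['eef_pos'])*1000
print('t',round(s['time_s'],1),'pos',p.round(1),'rpy',np.degrees(s['eef_rot']).round(1),'F',np.round(s['wrist_force'],1),'w',round(s['gripper_width'],3),'q7',round(s['q'][6],2))
for a in sys.argv[1:]:
    x,y,z,w=map(float,a.split(','))
    print(a,'->',R.inv().apply(np.array([x,y,z])-p).round(1),(R.inv()*Ro.from_euler('xyz',[180,0,w],degrees=True)).as_rotvec(degrees=True).round(1))
E
python3 rel.py 514,-419,120,-60 514,-419,6,-60
```

```text
t 0.2 pos [ 152.4 -631.6  196.5] rpy [ 1.80e+02  1.00e-01 -7.64e+01] F [ 0.1 -0.3 -0.6] w 1.004 q7 -0.06
514,-419,120,-60 -> [-121.8 -401.4   76.6] [ -0.    0.1 -16.4]
514,-419,6,-60 -> [-121.6 -401.4  190.6] [ -0.    0.1 -16.4]
```

```bash
python3 -m inch '{"offset":[[-15,-48,8],[-29,-94,18],[-43,-141,27],[-57,-188,36],[-71,-235,45],[-85,-282,55],[-100,-329,64],[-114,-375,72]],"angular":[[0,0,-2],[0,0,-4],[0,0,-6],[0,0,-8],[0,0,-10],[0,0,-12],[0,0,-14],[0,0,-16]],"grip":[1,1,1,1,1,1,1,1]}'
python3 rel.py 514,-419,90,-60 514,-419,6,-60
```

```text
time_s: 1.0
eef_pos: [0.4917, -0.4316, 0.1245]
eef_rot: [3.142, 0.0, -1.053]
wrist_force: [1.5, -0.0, -0.1]
gripper_width: 0.999
t 1.0 pos [ 491.7 -431.6  124.5] rpy [180.    0.  -60.4] F [ 1.5 -0.  -0.1] w 0.999 q7 -0.46
514,-419,90,-60 -> [  0.1 -25.6  34.5] [ 0.   0.  -0.4]
514,-419,6,-60 -> [ 1.000e-01 -2.560e+01  1.185e+02] [ 0.   0.  -0.4]
```

```bash
python3 -m inch '{"offset":[[0,-25.6,10],[0,-25.6,20],[0,-25.6,50],[0,-25.6,80],[0,-25.6,105],[0,-25.6,118],[0,-25.6,118],[0,-25.6,118]],"angular":[[0,0,0],[0,0,0],[0,0,0],[0,0,0],[0,0,0],[0,0,0],[0,0,0],[0,0,0]],"grip":[1,1,1,1,1,1,1,0]}'
python3 -m inch '{"offset":[[0,0,0],[0,0,0],[0,0,0],[0,0,0],[0,0,0]],"angular":[[0,0,0],[0,0,0],[0,0,0],[0,0,0],[0,0,0]],"grip":[0,0,0,0,0]}'
python3 rel.py 514,-419,150,-60; python3 -c "
from h import *
cap('wrist','w1.png')"
```

```text
time_s: 1.8
eef_pos: [0.5127, -0.421, 0.0079]
eef_rot: [-3.141, -0.001, -1.055]
wrist_force: [-0.7, -0.8, 0.8]
gripper_width: 0.861
time_s: 2.3
eef_pos: [0.5133, -0.4211, 0.0082]
eef_rot: [-3.141, -0.002, -1.055]
wrist_force: [-0.5, -1.1, 5.3]
gripper_width: 0.291
t 2.3 pos [ 513.3 -421.1    8.2] rpy [-1.80e+02 -1.00e-01 -6.04e+01] F [-0.5 -1.1  5.3] w 0.291 q7 -0.51
514,-419,150,-60 -> [  -1.2   -1.8 -141.8] [-0.  -0.1 -0.4]
```

View pics/w1.png

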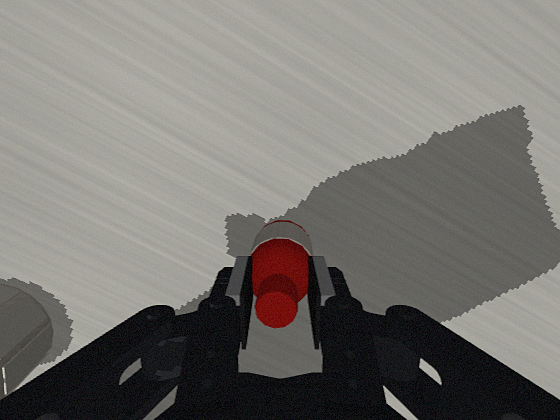

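Wrist view: the red bottle (280,265) is centred between the pads. The opening reads 0.29, and I expected about 0.38, so I'll wait a little and then lift slightly.

```bash
python3 -m inch '{"offset":[[0,0,0],[0,0,0],[0,0,-6],[0,0,-12],[0,0,-20],[0,0,-20]],"angular":[[0,0,0],[0,0,0],[0,0,0],[0,0,0],[0,0,0],[0,0,0]],"grip":[0,0,0,0,0,0]}'
python3 -c "
from h import *
c=cap('wrist','w2.png')"
```

```text
time_s: 2.95
eef_pos: [0.5132, -0.4209, 0.0285]
eef_rot: [-3.141, -0.002, -1.055]
wrist_force: [-0.2, -0.1, -0.5]
gripper_width: 0.274
```

View pics/w2.png

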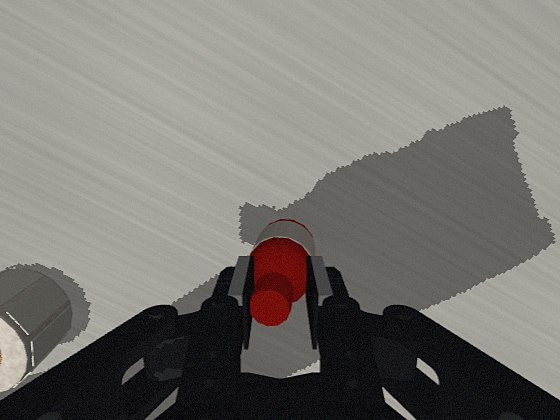

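```bash
python3 - <<'E'
from h import *
c=cap('wrist'); P=pts(c); hsv=cv2.cvtColor(c['image'],cv2.COLOR_RGB2HSV)
z=c['z_map']; u=np.indices(z.shape)[1]; v=np.indices(z.shape)[0]
m=(z>0)&(u>235)&(u<330)&(v>200)&(v<335)&(P[...,2]>.005)
red=m&((hsv[...,0]<8)|(hsv[...,0]>172))&(hsv[...,1]>120)
p=P[red]*1000
for a in range(20,110,5):
    q=p[(p[:,2]>a)&(p[:,2]<=a+5)]
    if len(q)>10: print(a,len(q),q.mean(0).round(1),np.ptp(q[:,:2]@[np.cos(-1.055),np.sin(-1.055)]).round(1),np.mean(q[:,:2]@[np.cos(-1.055),np.sin(-1.055)]).round(1))
print('cam',-c['R'].T@c['t'])
# pads: dark grey pts at TCP
for (a,b) in((245,275),(318,275),(240,265),(325,265),(250,330),(314,330)): print((a,b),(P[b,a]*1000).round(1), 'jaw',np.round((P[b,a,:2]*1000-[513.2,-420.9])@[np.cos(-1.055),np.sin(-1.055)],1))
E
python3 rel.py
```

```text
25 48 [ 526.9 -418.2   26.4] 23.0 623.7
50 89 [ 523.6 -413.8   53.9] 25.8 618.2
55 277 [ 523.1 -413.2   57.7] 27.8 617.4
60 571 [ 520.8 -414.7   62.9] 23.8 617.6
65 1109 [ 517.1 -418.6   67.4] 24.5 619.2
70 169 [ 516.3 -418.9   71.3] 32.9 619.0
75 215 [ 516.  -415.7   77.6] 22.5 616.1
80 249 [ 515.9 -415.2   82.6] 24.4 615.7
85 1322 [ 510.4 -415.9   88.4] 24.8 613.5
90 34 [ 513.1 -418.9   90.7] 24.0 617.5
cam [ 0.57500753 -0.38390178  0.2051578 ]
(245, 275) [ 515.5 -402.1   85.2] jaw -15.2
(318, 275) [ 529.5 -426.6   85.4] jaw 13.0
(240, 265) [ 514.5 -399.5   77.2] jaw -18.0
(325, 265) [ 5.053e+02 -4.574e+02 -4.000e-01] jaw 27.8
(250, 330) [ 438.1 -437.7    0.6] jaw -22.4
(314, 330) [ 515.1 -432.    98.6] jaw 10.6
t 3.0 pos [ 512.7 -420.5   27.3] rpy [-180.    -0.   -60.4] F [-0.6 -0.5 -0. ] w 0.272 q7 -0.51
```

Cap top and body don't line up along the jaw: about 10° tilt, with the pads at the shoulder. I'll set it down, regrip about 6 mm lower and check.

```bash
python3 -m inch '{"offset":[[0,0,8],[0,0,15],[0,0,18.5],[0,0,18.5],[0,0,18.5],[0,0,18.5],[0,0,18.5],[0,0,18.5]],"angular":[[0,0,0],[0,0,0],[0,0,0],[0,0,0],[0,0,0],[0,0,0],[0,0,0],[0,0,0]],"grip":[0,0,0,0.45,0.6,1,1,1]}'
python3 -m inch '{"offset":[[0,0,5],[0,0,8],[0,0,8],[0,0,8],[0,0,8],[0,0,8],[0,0,8],[0,0,8]],"angular":[[0,0,0],[0,0,0],[0,0,0],[0,0,0],[0,0,0],[0,0,0],[0,0,0],[0,0,0]],"grip":[1,1,0,0,0,0,0,0]}'
python3 -c "
from h import *
c=cap('wrist','w3.png')"
```

```text
time_s: 3.85
eef_pos: [0.5124, -0.4203, 0.0082]
eef_rot: [3.141, 0.0, -1.055]
wrist_force: [-0.2, -0.1, 0.1]
gripper_width: 1.005
time_s: 4.65
eef_pos: [0.5128, -0.4207, 0.001]
eef_rot: [-3.141, -0.001, -1.055]
wrist_force: [-1.3, 1.4, 4.3]
gripper_width: 0.336
```

View pics/w3.png

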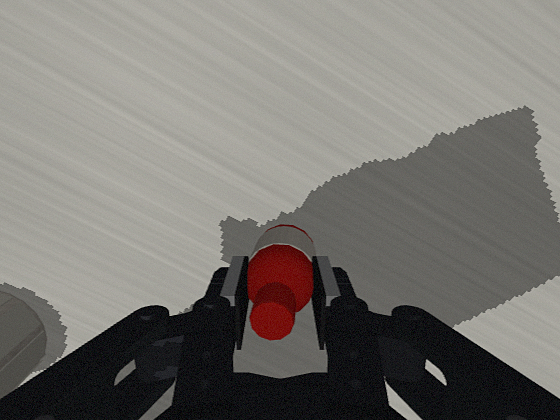

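Still leaning: cap at column 272, body at 281, pads centred at about 280. An off-centre first touch probably tips it. I'll release, then measure the bottle relative to the jaws.

```bash
python3 -m inch '{"offset":[[0,0,0],[0,0,0],[0,0,0],[0,0,0],[0,0,0],[0,0,-4],[0,0,-4]],"angular":[[0,0,0],[0,0,0],[0,0,0],[0,0,0],[0,0,0],[0,0,0],[0,0,0]],"grip":[0.38,0.45,0.6,1,1,1,1]}'
cat > held.py <<'E'
# slices of the coloured body seen by the wrist camera, in tool-aligned axes (jaw, side, world z) about the TCP
import sys
from h import *
from scipy.spatial.transform import Rotation as Ro
lo,hi=int(sys.argv[1]),int(sys.argv[2])
s=env.get_state(); R=Ro.from_euler('xyz',s['eef_rot']).as_matrix(); p=np.array(s['eef_pos'])
c=cap('wrist',sys.argv[3] if len(sys.argv)>3 else None); P=pts(c); hsv=cv2.cvtColor(c['image'],cv2.COLOR_RGB2HSV)
h=(hsv[...,0].astype(int)-lo)%180
m=(c['z_map']>0)&(h<=(hi-lo)%180)&(hsv[...,1]>110)
q=((P-p)@R)*1000; Z=P[...,2]*1000
m&=(abs(q[...,0])<50)&(abs(q[...,1])<50)&(Z>5)
print('pos',(p*1000).round(1),'w',round(s['gripper_width'],3))
for a in range(20,115,6):
    k=m&(Z>a)&(Z<=a+6)
    if k.sum()>30:
        j=q[k]; print(a,k.sum(),'jaw %.1f..%.1f mid %.1f'%(*np.percentile(j[:,0],[2,98]),np.mean(np.percentile(j[:,0],[2,98]))),'side %.1f'%np.median(j[:,1]))
E
python3 held.py 172 8 w4.png
```

```text
time_s: 5.4
eef_pos: [0.5129, -0.4207, 0.0052]
eef_rot: [-3.141, -0.001, -1.055]
wrist_force: [-0.7, -0.2, -0.3]
gripper_width: 0.995
pos [ 512.9 -420.7    5.2] w 0.995
32 193 jaw -11.0..16.0 mid 2.5 side -13.1
38 583 jaw -12.6..16.8 mid 2.1 side -11.6
44 1515 jaw -11.5..15.2 mid 1.8 side -6.5
50 354 jaw -6.9..11.1 mid 2.1 side -5.1
56 289 jaw -44.2..41.2 mid -1.5 side -6.1
62 364 jaw -44.3..41.3 mid -1.5 side -6.2
68 1382 jaw -5.5..9.6 mid 2.1 side -0.1
74 37 jaw -45.0..41.8 mid -1.6 side -2.8
80 41 jaw -44.3..42.0 mid -1.1 side -3.8
110 34 jaw -39.5..45.0 mid 2.8 side -12.5
```

View pics/w4.png

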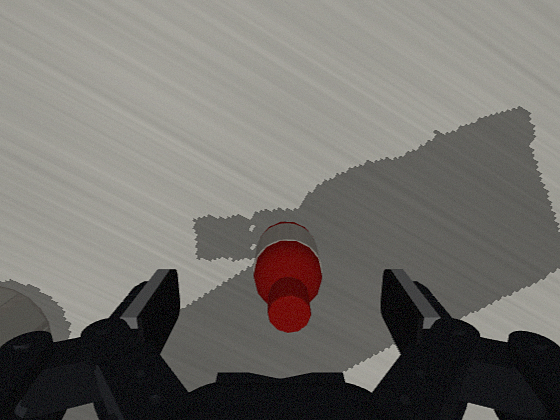

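Released and upright again, with the cap (289,313) right of the jaw centre (280). The bottle sits about 3.5 mm toward tool +x, so I'll centre on it and regrip.

```bash
python3 -m inch '{"offset":[[3.5,0,1],[3.5,0,3],[3.5,0,3],[3.5,0,3],[3.5,0,3],[3.5,0,3],[3.5,0,3],[3.5,0,3]],"angular":[[0,0,0],[0,0,0],[0,0,0],[0,0,0],[0,0,0],[0,0,0],[0,0,0],[0,0,0]],"grip":[1,1,0,0,0,0,0,0]}'
python3 -m inch '{"offset":[[0,0,0],[0,0,-10],[0,0,-20],[0,0,-20]],"angular":[[0,0,0],[0,0,0],[0,0,0],[0,0,0]],"grip":[0,0,0,0]}'
python3 held.py 172 8 w5.png
```

```text
time_s: 6.25
eef_pos: [0.5145, -0.4237, 0.0019]
eef_rot: [-3.141, -0.001, -1.055]
wrist_force: [0.2, -0.2, 4.5]
gripper_width: 0.329
time_s: 6.65
eef_pos: [0.5153, -0.4242, 0.0236]
eef_rot: [-3.14, -0.003, -1.055]
wrist_force: [0.6, -0.1, -0.5]
gripper_width: 0.329
pos [ 515.3 -424.2   23.6] w 0.329
26 63 jaw -10.8..8.8 mid -1.0 side -14.4
56 359 jaw -14.7..12.2 mid -1.3 side -13.1
62 971 jaw -15.3..12.5 mid -1.4 side -9.9
68 1345 jaw -13.3..10.3 mid -1.5 side -5.7
74 155 jaw -10.2..6.0 mid -2.1 side -6.1
80 324 jaw -15.5..6.3 mid -4.6 side -6.1
86 1020 jaw -9.5..5.8 mid -1.8 side -2.2
92 634 jaw -8.7..4.9 mid -1.9 side -0.0
```

View pics/w5.png

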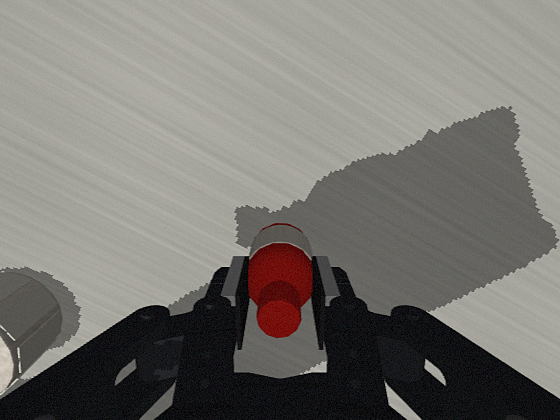

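Held straight now: cap (279,319) over body (280,265). Carry to the yellow tray's middle compartment.

```bash
python3 rel.py 515,-424,120,-60.4 635,160,120,-10.3; python3 - <<'E'
from h import *
E
```

```text
t 6.7 pos [ 514.9 -423.9   22.7] rpy [-1.80e+02 -1.00e-01 -6.04e+01] F [-0.1  0.  -0.6] w 0.33 q7 -0.51
515,-424,120,-60.4 -> [  0.3  -0.1 -97.3] [-0.  -0.1 -0. ]
635,160,120,-10.3 -> [-448.5 -392.7  -97.7] [  0.   -0.1 -50.1]
```

```bash
python3 -m inch '{"offset":[[0,0,-40],[0,0,-80],[-20,-18,-98],[-55,-48,-98],[-90,-79,-98],[-125,-109,-98],[-160,-140,-98],[-195,-171,-98]],"angular":[[0,0,0],[0,0,0],[0,0,-4],[0,0,-8],[0,0,-12],[0,0,-16],[0,0,-20],[0,0,-24]],"grip":[0,0,0,0,0,0,0,0]}'
python3 rel.py 635,160,120,-10.3
```

```text
time_s: 7.5
eef_pos: [0.5667, -0.1677, 0.1195]
eef_rot: [3.141, -0.0, -0.633]
wrist_force: [0.2, -0.6, -1.3]
gripper_width: 0.329
t 7.5 pos [ 566.7 -167.7  119.5] rpy [180.   -0.  -36.3] F [ 0.2 -0.6 -1.3] w 0.329 q7 -0.51
635,160,120,-10.3 -> [-138.8 -304.6   -0.6] [  0.  -0. -26.]
```

```bash
python3 -m inch '{"offset":[[-18,-40,0],[-36,-80,0],[-55,-121,0],[-74,-162,0],[-93,-203,0],[-111,-244,0],[-128,-280,0],[-138.8,-304.6,0]],"angular":[[0,0,-4],[0,0,-8],[0,0,-12],[0,0,-16],[0,0,-20],[0,0,-23],[0,0,-25],[0,0,-26]],"grip":[0,0,0,0,0,0,0,0]}'
python3 -m inch '{"offset":[[0,0,0],[0,0,0]],"angular":[[0,0,0],[0,0,0]],"grip":[0,0]}'
python3 rel.py 635,160,10,-10.3; python3 held.py 172 8 w6.png
cat > tray.py <<'E'
# tray outline from the wrist/top colour mask, rays onto the rim plane z=16
import sys
from h import *
for n in sys.argv[1:]:
    c=cap(n); hsv=cv2.cvtColor(c['image'],cv2.COLOR_RGB2HSV)
    for col,(a,b) in {'yellow':(20,32),'blue':(105,125)}.items():
        m=((hsv[...,0]>=a)&(hsv[...,0]<=b)&(hsv[...,1]>150)&(hsv[...,2]>60)).astype(np.uint8)
        cs=cv2.findContours(m,cv2.RETR_EXTERNAL,cv2.CHAIN_APPROX_NONE)[0]
        k=max(cs,key=cv2.contourArea)[:,0]
        xy=np.array([onplane(c,p,.016)[:2]*1000 for p in k],np.float32); r=cv2.minAreaRect(xy); print(n,col,np.round(r[0],1),np.round(r[1],1),round(r[2],1))
E
python3 tray.py top
```

```text
time_s: 8.3
eef_pos: [0.6355, 0.1619, 0.1193]
eef_rot: [-3.14, 0.001, -0.178]
wrist_force: [-0.4, 0.6, -0.5]
gripper_width: 0.329
time_s: 8.5
eef_pos: [0.6357, 0.1584, 0.1191]
eef_rot: [3.141, 0.001, -0.181]
wrist_force: [-0.0, 0.1, -0.8]
gripper_width: 0.328
t 8.5 pos [635.7 158.4 119.1] rpy [180.    0.  -10.4] F [-0.   0.1 -0.8] w 0.328 q7 -0.67
635,160,10,-10.3 -> [ -0.9  -1.5 109.1] [ 0.   0.  -0.1]
pos [635.7 158.4 119.1] w 0.328
top yellow [620.6  84.5] [106.6  88.6] 80.4
top blue [ 624.5 -144.6] [ 86.5 252.4] 7.7
```

View pics/w6.png

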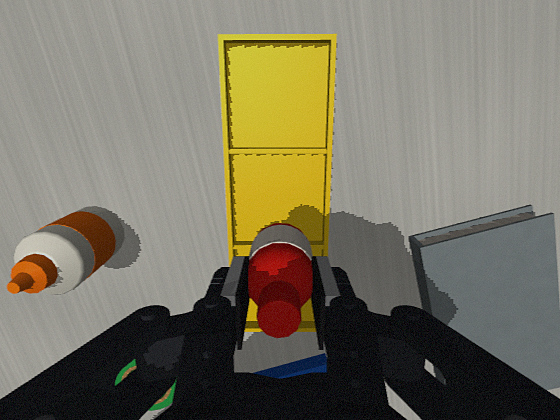

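Wrist view: yellow tray aligned with the jaws (columns 222–335, centre about 279), bottle still straight (279). Lowering into the middle compartment.

```bash
python3 -m inch '{"offset":[[-0.9,-1.5,25],[-0.9,-1.5,55],[-0.9,-1.5,80],[-0.9,-1.5,98],[-0.9,-1.5,106],[-0.9,-1.5,110],[-0.9,-1.5,112],[-0.9,-1.5,113]],"angular":[[0,0,0],[0,0,0],[0,0,0],[0,0,0],[0,0,0],[0,0,0],[0,0,0],[0,0,0]],"grip":[0,0,0,0,0,0,0,0]}'
python3 -m inch '{"offset":[[0,0,0],[0,0,0]],"angular":[[0,0,0],[0,0,0]],"grip":[0,0]}'
```

```text
time_s: 9.4
eef_pos: [0.6361, 0.1598, 0.0075]
eef_rot: [-3.141, -0.001, -0.182]
wrist_force: [0.0, -0.1, 0.4]
gripper_width: 0.328
time_s: 9.6
eef_pos: [0.6358, 0.1598, 0.0072]
eef_rot: [-3.141, -0.001, -0.182]
wrist_force: [0.8, -0.2, 0.1]
gripper_width: 0.331
```

```bash
python3 -m inch '{"offset":[[0,0,0.7],[0,0,1.4],[0,0,1.4],[0,0,1.4],[0,0,1.4],[0,0,1.4]],"angular":[[0,0,0],[0,0,0],[0,0,0],[0,0,0],[0,0,0],[0,0,0]],"grip":[0,0,0,0.36,0.48,0.48]}'
python3 -m inch '{"offset":[[0,0,-10],[0,0,-25],[0,0,-60],[0,0,-110],[0,0,-120]],"angular":[[0,0,0],[0,0,0],[0,0,0],[0,0,0],[0,0,0]],"grip":[0.48,0.48,0.7,1,1]}'
python3 rel.py 446,-152,125,64.7; python3 - <<'E'
from h import *
c=cap('scene'); cv2.imwrite('pics/s1.png',cv2.resize(c['image'][150:270,100:500,::-1],None,fx=2,fy=2))
E
```

```text
time_s: 10.2
eef_pos: [0.6352, 0.1596, 0.0049]
eef_rot: [3.141, 0.0, -0.182]
wrist_force: [-0.4, -0.1, -0.6]
gripper_width: 0.481
time_s: 10.7
eef_pos: [0.6384, 0.1613, 0.133]
eef_rot: [-3.137, -0.009, -0.182]
wrist_force: [1.0, 0.0, 0.1]
gripper_width: 0.959
t 10.7 pos [638.4 161.3 133. ] rpy [-179.8   -0.5  -10.4] F [1.  0.  0.1] w 0.959 q7 -0.67
446,-152,125,64.7 -> [-132.6  342.9    5.4] [  0.1  -0.6 -75.1]
```

View pics/s1.png

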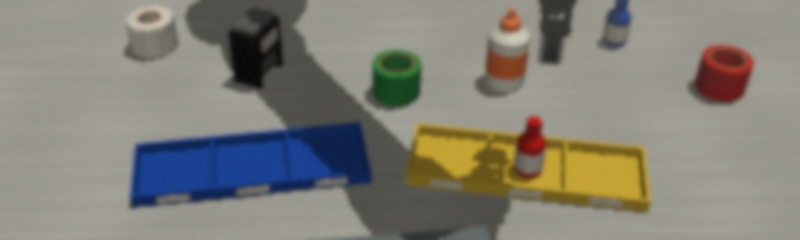

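The red ink stands upright in the middle yellow compartment (crop 530,150). Next, the stamp.

```bash
python3 -m inch '{"offset":[[-13,35,4],[-27,71,4],[-42,108,4],[-57,147,4],[-72,186,4],[-87,225,4],[-102,264,4],[-117,303,4]],"angular":[[0,0,-8],[0,0,-16],[0,0,-24],[0,0,-32],[0,0,-40],[0,0,-48],[0,0,-56],[0,0,-64]],"grip":[1,1,1,1,1,1,1,1]}'
python3 rel.py 446,-152,125,64.7
```

```text
time_s: 11.55
eef_pos: [0.4685, -0.1121, 0.1213]
eef_rot: [3.141, 0.0, 0.908]
wrist_force: [0.7, -0.3, -1.3]
gripper_width: 1.002
t 11.6 pos [ 468.5 -112.1  121.3] rpy [180.   0.  52.] F [ 0.7 -0.3 -1.3] w 1.002 q7 1.0
446,-152,125,64.7 -> [-45.3   6.8  -3.7] [  0.    0.  -12.7]
```

```bash
python3 -m inch '{"offset":[[-20,3,0],[-38,5,0],[-45.3,6.8,0],[-45.3,6.8,0],[-45.3,6.8,0]],"angular":[[0,0,-6],[0,0,-11],[0,0,-12.7],[0,0,-12.7],[0,0,-12.7]],"grip":[1,1,1,1,1]}'
cat > look.py <<'E'
# things under the gripper in tool axes: look.py zlo zhi (mm)
import sys
from h import *
from scipy.spatial.transform import Rotation as Ro
lo,hi=map(float,sys.argv[1:3]); s=env.get_state(); R=Ro.from_euler('xyz',s['eef_rot']).as_matrix(); p=np.array(s['eef_pos'])
c=cap('wrist',sys.argv[3] if len(sys.argv)>3 else None); P=pts(c); q=((P-p)@R)*1000; Z=P[...,2]*1000
m=(c['z_map']>0)&(Z>lo)&(Z<hi)&(abs(q[...,0])<60)&(abs(q[...,1])<60)
n,l,st,_=cv2.connectedComponentsWithStats(m.astype(np.uint8)); print((p*1000).round(1),'tool-frame x,y:')
for i in range(1,n):
    if st[i,4]>150:
        xy=q[l==i][:,:2].astype(np.float32); r=cv2.minAreaRect(xy); e=cv2.minEnclosingCircle(xy)
        print(st[i,4],'z %.1f'%np.percentile(Z[l==i],95),'rect',np.round(r[0],1),np.round(r[1],1),round(r[2],1),'circ',np.round(e[0],1),round(e[1],1))
E
python3 look.py 66 90; python3 look.py 40 70
```

```text
time_s: 12.05
eef_pos: [0.4471, -0.1503, 0.1213]
eef_rot: [3.141, 0.0, 1.123]
wrist_force: [0.8, -0.1, 0.1]
gripper_width: 1.001
[ 447.1 -150.3  121.3] tool-frame x,y:
4694 z 83.3 rect [-4.8 -1.6] [58.  40.1] 89.1 circ [-4.5 -1.4] 34.4
[ 447.2 -150.   121.3] tool-frame x,y:
400 z 69.1 rect [ -5.3 -29.8] [ 1.8 39.6] 89.8 circ [ -5.3 -28.9] 19.8
```

```bash
python3 -m inch '{"offset":[[-3.3,-1.6,5],[-3.3,-1.6,30],[-3.3,-1.6,60],[-3.3,-1.6,80],[-3.3,-1.6,88],[-3.3,-1.6,88],[-3.3,-1.6,88],[-3.3,-1.6,88]],"angular":[[0,0,0],[0,0,0],[0,0,0],[0,0,0],[0,0,0],[0,0,0],[0,0,0],[0,0,0]],"grip":[1,1,1,1,1,1,0,0]}'
python3 -m inch '{"offset":[[0,0,0],[0,0,0],[0,0,0],[0,0,0],[0,0,-10],[0,0,-20],[0,0,-20]],"angular":[[0,0,0],[0,0,0],[0,0,0],[0,0,0],[0,0,0],[0,0,0],[0,0,0]],"grip":[0,0,0,0,0,0,0]}'
python3 look.py 85 125 w7.png; python3 rel.py 446,-152,140,64.7 650,243,140,-10.3
```

```text
time_s: 12.95
eef_pos: [0.445, -0.1532, 0.0342]
eef_rot: [3.14, 0.0, 1.124]
wrist_force: [0.4, -0.5, -0.4]
gripper_width: 0.69
time_s: 13.65
eef_pos: [0.4453, -0.1533, 0.0549]
eef_rot: [3.139, 0.0, 1.124]
wrist_force: [-0.4, -0.3, -0.8]
gripper_width: 0.441
[ 445.3 -153.3   54.9] tool-frame x,y:
14067 z 118.9 rect [ 1.  -0.7] [58.2 65. ] 89.3 circ [ 1.2 -0.6] 34.3
t 13.7 pos [ 444.8 -153.3   54.2] rpy [179.9   0.   64.4] F [-1.3 -1.5 -1.4] w 0.441 q7 1.28
446,-152,140,64.7 -> [  1.7   0.7 -85.8] [ 0.1  0.  -0.3]
650,243,140,-10.3 -> [446.   14.1 -85.9] [ 0.1 -0.1 74.7]
```

View pics/w7.png

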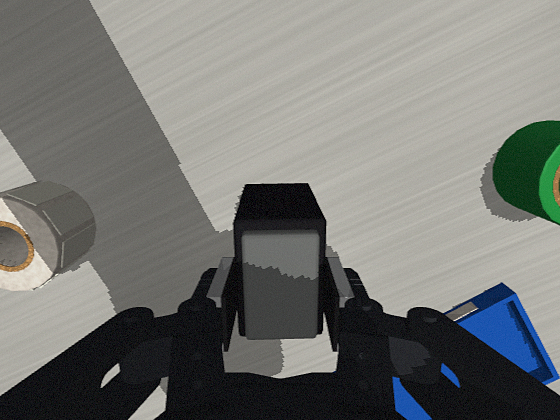

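The stamp is held square (240–322). Carrying it to the far yellow compartment.

```bash
python3 -m inch '{"offset":[[0,0,-40],[0,0,-75],[40,1,-86],[85,3,-86],[130,4,-86],[175,6,-86],[220,7,-86],[265,8,-86]],"angular":[[0,0,0],[0,0,6],[0,0,14],[0,0,22],[0,0,30],[0,0,38],[0,0,46],[0,0,54]],"grip":[0,0,0,0,0,0,0,0]}'
python3 rel.py 650,244.5,140,-10.3
```

```text
time_s: 14.5
eef_pos: [0.5578, 0.0661, 0.1389]
eef_rot: [3.141, 0.0, 0.252]
wrist_force: [0.2, -0.5, -1.9]
gripper_width: 0.443
t 14.5 pos [557.8  66.1 138.9] rpy [180.    0.   14.4] F [ 0.2 -0.5 -1.9] w 0.443 q7 -0.1
650,244.5,140,-10.3 -> [ 133.8 -149.8   -1.2] [ 0.   0.  24.7]
```

```bash
python3 -m inch '{"offset":[[30,-34,0],[60,-67,0],[88,-99,0],[112,-125,0],[128,-143,0],[133.8,-149.8,0],[133.8,-149.8,0],[133.8,-149.8,0]],"angular":[[0,0,6],[0,0,12],[0,0,18],[0,0,22],[0,0,24.7],[0,0,24.7],[0,0,24.7],[0,0,24.7]],"grip":[0,0,0,0,0,0,0,0]}'
python3 rel.py 650,244.5,45,-10.3
cat > inner.py <<'E'
# yellow/blue tray's outer rim edges in world xy from wrist depth points at rim height
import sys
from h import *
c=cap('wrist'); P=pts(c)*1000; hsv=cv2.cvtColor(c['image'],cv2.COLOR_RGB2HSV)
a,b=((20,34),(105,125))[sys.argv[1]=='blue']
m=(c['z_map']>0)&(hsv[...,0]>=a)&(hsv[...,0]<=b)&(hsv[...,1]>120)&(P[...,2]>11)&(P[...,2]<22)
q=P[m][:,:2].astype(np.float32); print(len(q)); r=cv2.minAreaRect(q); print(r); print(cv2.boxPoints(r).round(1).tolist())
E
python3 inner.py yellow
```

```text
time_s: 15.3
eef_pos: [0.6483, 0.2427, 0.1389]
eef_rot: [3.14, 0.0, -0.173]
wrist_force: [0.2, -0.1, -1.5]
gripper_width: 0.436
t 15.3 pos [648.3 242.7 138.9] rpy [179.9   0.   -9.9] F [ 0.2 -0.1 -1.5] w 0.436 q7 -0.81
650,244.5,45,-10.3 -> [ 1.4 -2.2 93.9] [0.1 0.  0.4]
1612
((635.0573120117188, 169.31178283691406), (234.96432495117188, 88.53912353515625), 79.72000885009766)
[[570.5, 61.599998474121094], [657.7000122070312, 45.79999923706055], [699.5999755859375, 277.0], [612.5, 292.79998779296875]]
```

```bash
python3 -m inch '{"offset":[[0.5,0,25],[0.5,0,55],[0.5,0,80],[0.5,0,93],[0.5,0,98],[0.5,0,100],[0.5,0,101],[0.5,0,101]],"angular":[[0,0,0.4],[0,0,0.4],[0,0,0.4],[0,0,0.4],[0,0,0.4],[0,0,0.4],[0,0,0.4],[0,0,0.4]],"grip":[0,0,0,0,0,0,0,0]}'
python3 -m inch '{"offset":[[0,0,0.4],[0,0,0.4]],"angular":[[0,0,0],[0,0,0]],"grip":[0,0]}'
```

```text
time_s: 16.15
eef_pos: [0.6495, 0.2443, 0.0394]
eef_rot: [-3.141, -0.001, -0.18]
wrist_force: [0.7, -0.1, -0.9]
gripper_width: 0.439
time_s: 16.35
eef_pos: [0.6494, 0.2444, 0.0386]
eef_rot: [-3.141, -0.001, -0.18]
wrist_force: [1.1, 0.6, 0.3]
gripper_width: 0.437
```

```bash
python3 -m inch '{"offset":[[0,0,0.7],[0,0,0.7],[0,0,0.7],[0,0,0.7],[0,0,0.7],[0,0,-10],[0,0,-45],[0,0,-90]],"angular":[[0,0,0],[0,0,0],[0,0,0],[0,0,0],[0,0,0],[0,0,0],[0,0,0],[0,0,0]],"grip":[0,0.47,0.55,0.8,0.9,0.9,1,1]}'
python3 -m inch '{"offset":[[0,0,0],[0,0,0]],"angular":[[0,0,0],[0,0,0]],"grip":[1,1]}'
python3 look.py 70 100; python3 rel.py 382,-298,130,-30
```

```text
time_s: 17.15
eef_pos: [0.6477, 0.2434, 0.1275]
eef_rot: [3.14, 0.003, -0.18]
wrist_force: [0.3, -0.5, 0.7]
gripper_width: 1.001
time_s: 17.35
eef_pos: [0.6498, 0.2446, 0.1301]
eef_rot: [-3.14, -0.003, -0.18]
wrist_force: [-0.3, -0.2, -0.6]
gripper_width: 1.005
[649.8 244.6 130.1] tool-frame x,y:
4504 z 87.2 rect [-3.4 -0.9] [58. 40.] 89.1 circ [-3.5 -0.9] 34.0
t 17.4 pos [649.  244.  128.4] rpy [-180.    -0.   -10.3] F [-0.3 -0.4 -0.3] w 1.0 q7 -0.82
382,-298,130,-30 -> [-165.7  581.    -1.8] [-0.  -0.  19.7]
```

```bash
python3 -m inch '{"offset":[[-13,45,0],[-26,91,0],[-39,137,0],[-52,183,0],[-65,229,0],[-78,275,0],[-91,321,0],[-104,366,0]],"angular":[[0,0,2],[0,0,4],[0,0,6],[0,0,8],[0,0,10],[0,0,12],[0,0,14],[0,0,16]],"grip":[1,1,1,1,1,1,1,1]}'
python3 rel.py 382,-299,100,-30
```

```text
time_s: 18.2
eef_pos: [0.4791, -0.0992, 0.1269]
eef_rot: [3.141, 0.002, -0.461]
wrist_force: [0.5, -1.2, 0.4]
gripper_width: 1.0
t 18.2 pos [479.1 -99.2 126.9] rpy [ 1.80e+02  1.00e-01 -2.64e+01] F [ 0.5 -1.2  0.4] w 1.0 q7 -0.39
382,-299,100,-30 -> [  2.  222.1  27. ] [0.  0.1 3.6]
```

```bash
python3 -m inch '{"offset":[[0,45,0],[1,90,0],[1,135,10],[2,175,20],[2,205,27],[2,222,27],[2,222,27],[2,222,27]],"angular":[[0,0,1],[0,0,2],[0,0,3],[0,0,3.6],[0,0,3.6],[0,0,3.6],[0,0,3.6],[0,0,3.6]],"grip":[1,1,1,1,1,1,1,1]}'
python3 look.py 38 60; python3 rel.py 382,-299,100,-30
```

```text
time_s: 19.0
eef_pos: [0.3842, -0.2967, 0.1002]
eef_rot: [-3.141, 0.002, -0.523]
wrist_force: [0.1, 0.7, 0.1]
gripper_width: 0.997
[ 384.2 -296.7  100.2] tool-frame x,y:
4595 z 46.3 rect [-3.4  3.6] [61.6 62.5] 39.9 circ [-3.4  4.2] 31.9
t 19.1 pos [ 384.7 -296.3  100.4] rpy [-1.80e+02  1.00e-01 -2.99e+01] F [-0.1  0.8  0.2] w 1.0 q7 0.02
382,-299,100,-30 -> [-1.   3.7  0.4] [-0.   0.1  0.1]
```

```bash
python3 -m inch '{"offset":[[-1.9,4,5],[-1.9,4,30],[-1.9,4,60],[-1.9,4,80],[-1.9,4,88.5],[-1.9,4,88.5],[-1.9,4,88.5],[-1.9,4,88.5]],"angular":[[0,0,0],[0,0,0],[0,0,0],[0,0,0],[0,0,0],[0,0,0],[0,0,0],[0,0,0]],"grip":[1,1,1,1,1,1,0,0]}'
python3 -m inch '{"offset":[[0,0,0],[0,0,0],[0,0,0],[0,0,-10],[0,0,-20],[0,0,-20]],"angular":[[0,0,0],[0,0,0],[0,0,0],[0,0,0],[0,0,0],[0,0,0]],"grip":[0,0,0,0,0,0]}'
python3 look.py 50 75 w8.png; python3 rel.py 620,77,100,-10.3
```

```text
time_s: 19.85
eef_pos: [0.3817, -0.3004, 0.0135]
eef_rot: [3.141, -0.002, -0.522]
wrist_force: [-0.5, -0.6, 0.9]
gripper_width: 0.689
time_s: 20.45
eef_pos: [0.382, -0.3007, 0.0344]
eef_rot: [3.141, -0.003, -0.522]
wrist_force: [0.6, 0.7, 0.6]
gripper_width: -0.006
[ 382.  -300.7   34.4] tool-frame x,y:
t 20.5 pos [ 381.6 -300.5   33.6] rpy [ 1.80e+02 -1.00e-01 -2.99e+01] F [ 0.7 -0.5 -0. ] w 0.004 q7 -0.0
620,77,100,-10.3 -> [  18.6 -446.   -66.6] [  0.   -0.1 -19.6]
```

View pics/w8.png

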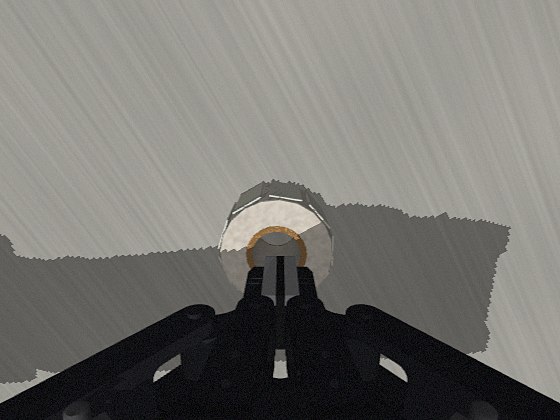

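Missed: the opening is ~0, and the shut fingertips appear over the roll's hole (276,240). Before doing anything else I'll measure the roll's height and position.

```bash
python3 - <<'E'
from h import *
c=cap('wrist'); P=pts(c)*1000
for uv in((235,235),(265,210),(310,225),(230,260),(275,190),(320,250),(280,262),(262,258),(295,262),(272,300),(276,238)): print(uv,P[uv[1],uv[0]].round(1))
E
python3 rel.py; python3 look.py 30 75
```

```text
(235, 235) [ 366.2 -278.7   44.1]
(265, 210) [ 386.6 -274.7   44.7]
(310, 225) [ 402.6 -292.8   45.6]
(230, 260) [ 357.5 -288.4   47. ]
(275, 190) [ 394.1 -271.4   28.5]
(320, 250) [ 400.3 -308.3   43.6]
(280, 262) [ 386.6 -289.8   78.2]
(262, 258) [ 367.4 -302.4   28.3]
(295, 262) [ 392.2 -292.6   79.1]
(272, 300) [ 384.9 -287.3  110.8]
(276, 238) [ 3.749e+02 -3.051e+02 -2.000e-01]
t 20.6 pos [ 381.2 -300.2   33. ] rpy [ 1.80e+02 -1.00e-01 -2.99e+01] F [-0.1 -0.  -1.1] w 0.003 q7 -0.0
[ 381.2 -300.2   33. ] tool-frame x,y:
6784 z 46.4 rect [-3.  -5.6] [52.9 61.9] 88.0 circ [-2.3 -0.7] 31.6
```

```bash
python3 - <<'E'
from h import *
c=cap('scene'); cv2.imwrite('pics/s2.png',cv2.resize(c['image'][80:250,80:280,::-1],None,fx=4,fy=3.5,interpolation=cv2.INTER_CUBIC))
P=pts(c)*1000; m=(c['z_map']>0)&(np.hypot(P[...,0]-381,P[...,1]+300)<25)&(P[...,2]>50)
print('fingers lowest z near TCP axis',np.percentile(P[m][:,2],[0,2,5,20,50]).round(1), m.sum())
E
```

```text
fingers lowest z near TCP axis [ 64.6  71.2  76.2  97.3 134.5] 579
```

View pics/s2.png

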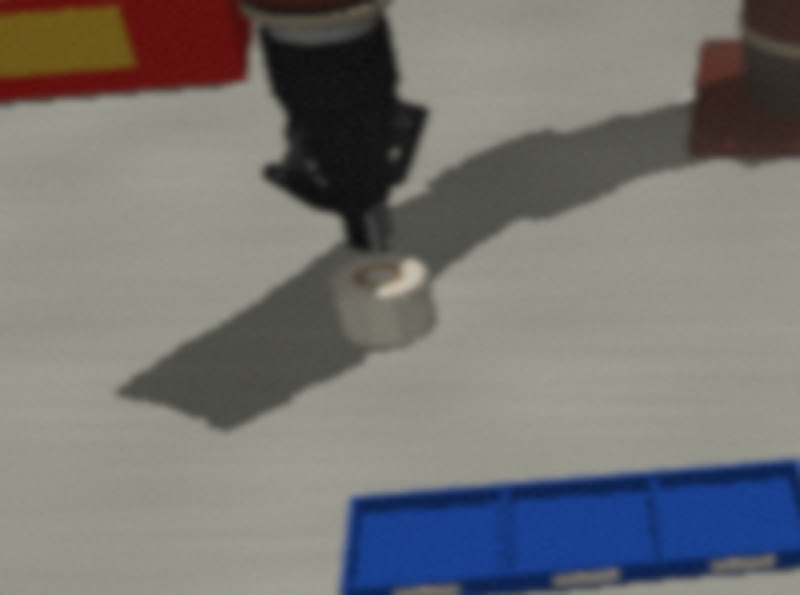

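The fingertips hang about 20 mm above the roll's top while the reported TCP is z=33. So the reported TCP z reads roughly 35 mm too low (the shoulder grip on the ink fits this). Measuring the offset.

```bash
python3 - <<'E'
from h import *
from scipy.spatial.transform import Rotation as Ro
s=env.get_state(); R=Ro.from_euler('xyz',s['eef_rot']).as_matrix(); p=np.array(s['eef_pos'])
for n in('wrist','scene'):
    c=cap(n); P=pts(c); q=((P-p)@R)*1000; Z=P[...,2]*1000
    m=(c['z_map']>0)&(abs(q[...,0])<14)&(abs(q[...,1]+0)<15)&(Z>50)&(Z<120)
    n_,l,st,_=cv2.connectedComponentsWithStats(m.astype(np.uint8))
    for i in range(1,n_):
        if st[i,4]>15: print(n,st[i,4],np.percentile(Z[l==i],[0,1,3,10,30]).round(1),'x',np.percentile(q[l==i][:,0],[2,98]).round(1),'y',np.percentile(q[l==i][:,1],[2,98]).round(1))
E
python3 rel.py
```

```text
wrist 5125 [70.5 72.7 75.2 80.8 94.2] x [-13.3  12. ] y [-14.5   7.4]
scene 162 [67.  67.  68.  72.3 81.6] x [-12.3  13.6] y [-12.7   5.5]
t 20.8 pos [ 380.6 -299.7   32.1] rpy [-180.     0.   -29.9] F [-0.  -0.1 -0.2] w 0.001 q7 -0.0
```

Tips are at about 68 while the report says 32, so true tip z = reported + 36 mm. I'll open and descend to a reported −24.

```bash
python3 -m inch '{"offset":[[-1,0,0],[-1,0,0],[-1,0,0],[-1,0,0],[-1,0,0],[-1,0,0],[-1,0,20],[-1,0,40]],"angular":[[0,0,0],[0,0,0],[0,0,0],[0,0,0],[0,0,0],[0,0,0],[0,0,0],[0,0,0]],"grip":[1,1,1,1,1,1,1,1]}'
python3 rel.py
```

```text
time_s: 21.55
eef_pos: [0.3806, -0.2999, -0.0076]
eef_rot: [3.141, -0.002, -0.522]
wrist_force: [1.4, 0.3, -0.2]
gripper_width: 1.001
t 21.6 pos [ 380.6 -299.9   -7.6] rpy [ 1.80e+02 -1.00e-01 -2.99e+01] F [ 1.4  0.3 -0.2] w 1.001 q7 -0.03
```

```bash
python3 -m inch '{"offset":[[0,0,8],[0,0,14],[0,0,16],[0,0,16],[0,0,16],[0,0,16],[0,0,16]],"angular":[[0,0,0],[0,0,0],[0,0,0],[0,0,0],[0,0,0],[0,0,0],[0,0,0]],"grip":[1,1,1,0,0,0,0]}'
python3 -m inch '{"offset":[[0,0,0],[0,0,-10],[0,0,-20],[0,0,-20]],"angular":[[0,0,0],[0,0,0],[0,0,0],[0,0,0]],"grip":[0,0,0,0]}'
python3 look.py 50 80; python3 rel.py 620,77,70,-10.3
```

```text
time_s: 22.25
eef_pos: [0.3805, -0.2998, -0.0225]
eef_rot: [3.141, -0.001, -0.522]
wrist_force: [-1.5, 1.3, 6.1]
gripper_width: 0.675
time_s: 22.65
eef_pos: [0.3812, -0.3002, -0.0016]
eef_rot: [3.141, -0.003, -0.522]
wrist_force: [0.6, 1.1, -0.1]
gripper_width: 0.674
[ 381.2 -300.2   -1.6] tool-frame x,y:
21577 z 73.0 rect [ 1.7 -5.7] [64.7 70.6] 53.2 circ [-1.  -7.5] 42.7
t 22.7 pos [ 380.8 -300.    -2.4] rpy [ 1.80e+02 -1.00e-01 -2.99e+01] F [-0.   0.3 -0.9] w 0.676 q7 -0.02
620,77,70,-10.3 -> [  19.5 -446.1  -72.6] [  0.1  -0.1 -19.6]
```

```bash
python3 -m inch '{"offset":[[0,0,-35],[1,-15,-70],[3,-55,-72],[5,-100,-72],[7,-145,-72],[9,-190,-72],[11,-235,-72],[13,-280,-72]],"angular":[[0,0,0],[0,0,0],[0,0,-3],[0,0,-6],[0,0,-9],[0,0,-12],[0,0,-15],[0,0,-18]],"grip":[0,0,0,0,0,0,0,0]}'
python3 rel.py 619.5,76.5,70,-10.3
```

```text
time_s: 23.5
eef_pos: [0.5315, -0.0616, 0.0684]
eef_rot: [3.141, -0.0, -0.206]
wrist_force: [0.7, -0.2, -1.1]
gripper_width: 0.676
t 23.5 pos [531.5 -61.6  68.4] rpy [180.   -0.  -11.8] F [ 0.7 -0.2 -1.1] w 0.676 q7 -0.3
619.5,76.5,70,-10.3 -> [  57.9 -153.2   -1.7] [ 0.  -0.  -1.5]
```

```bash
python3 -m inch '{"offset":[[16,-42,0],[32,-84,0],[46,-121,0],[55,-145,0],[57.9,-153.2,0],[57.9,-153.2,0],[57.9,-153.2,0]],"angular":[[0,0,-1],[0,0,-1.5],[0,0,-1.5],[0,0,-1.5],[0,0,-1.5],[0,0,-1.5],[0,0,-1.5]],"grip":[0,0,0,0,0,0,0]}'
python3 rel.py 619.5,76.5,-16,-10.3; python3 inner.py yellow; python3 look.py 110 145
```

```text
time_s: 24.2
eef_pos: [0.6186, 0.0732, 0.068]
eef_rot: [3.14, 0.001, -0.183]
wrist_force: [-0.7, -1.1, -0.4]
gripper_width: 0.676
t 24.2 pos [618.6  73.2  68. ] rpy [179.9   0.  -10.5] F [-0.7 -1.1 -0.4] w 0.676 q7 -0.57
619.5,76.5,-16,-10.3 -> [ 0.4 -3.6 83.9] [ 0.1  0.  -0.2]
5444
((628.4283447265625, 131.60562133789062), (154.3829803466797, 88.90486145019531), 79.80159759521484)
[[571.0, 63.5], [658.5, 47.79999923706055], [685.7999877929688, 199.6999969482422], [598.2999877929688, 215.39999389648438]]
[618.6  72.7  68.1] tool-frame x,y:
23068 z 139.0 rect [ 2.1 -4.1] [61.6 68.3] 53.0 circ [-0.7 -7.4] 42.8
```

```bash
python3 -m inch '{"offset":[[0.4,-3.6,20],[0.4,-3.6,45],[0.4,-3.6,65],[0.4,-3.6,77],[0.4,-3.6,82],[0.4,-3.6,84.5],[0.4,-3.6,86],[0.4,-3.6,86.5]],"angular":[[0,0,0],[0,0,0],[0,0,0],[0,0,0],[0,0,0],[0,0,0],[0,0,0],[0,0,0]],"grip":[0,0,0,0,0,0,0,0]}'
python3 -m inch '{"offset":[[0,0,0],[0,0,0.3]],"angular":[[0,0,0],[0,0,0]],"grip":[0,0]}'
```

```text
time_s: 25.1
eef_pos: [0.6207, 0.0783, -0.0174]
eef_rot: [-3.141, -0.001, -0.182]
wrist_force: [0.3, 0.1, -1.1]
gripper_width: 0.676
time_s: 25.3
eef_pos: [0.6205, 0.0783, -0.0179]
eef_rot: [-3.141, -0.001, -0.182]
wrist_force: [-0.0, -0.7, -0.9]
gripper_width: 0.679
```

```bash
python3 -m inch '{"offset":[[0,0,0.7],[0,0,1.4],[0,0,1.4]],"angular":[[0,0,0],[0,0,0],[0,0,0]],"grip":[0,0,0]}'
```

```text
time_s: 25.6
eef_pos: [0.6205, 0.0784, -0.0185]
eef_rot: [3.141, -0.001, -0.182]
wrist_force: [-5.0, -2.4, 12.0]
gripper_width: 0.674
```

Contact (12 N). Release, rise, and check.

```bash
python3 -m inch '{"offset":[[0,0,-0.8],[0,0,-0.8],[0,0,-0.8],[0,0,-0.8],[0,0,-15],[0,0,-45],[0,0,-80],[0,0,-115]],"angular":[[0,0,0],[0,0,0],[0,0,0],[0,0,0],[0,0,0],[0,0,0],[0,0,0],[0,0,0]],"grip":[0.7,0.75,0.85,0.85,0.85,0.85,1,1]}'
python3 rel.py 489,21,70,-10; python3 look.py 38 65
```

```text
time_s: 26.4
eef_pos: [0.62, 0.0785, 0.0973]
eef_rot: [-3.141, 0.0, -0.181]
wrist_force: [0.5, -0.2, -0.6]
gripper_width: 1.001
t 26.4 pos [620.   78.5  97.3] rpy [-180.     0.   -10.4] F [ 0.5 -0.2 -0.6] w 1.001 q7 -0.56
489,21,70,-10 -> [-118.5   80.2   27.3] [-0.   0.  -0.4]
[620.   78.5  97.3] tool-frame x,y:
5057 z 50.3 rect [-0.4 -0.6] [62.1 61.9] 6.3 circ [-0.4 -0.8] 31.5
```

```bash
python3 -m inch '{"offset":[[-37,25,0],[-74,50,5],[-105,71,20],[-118.5,80.2,30],[-118.5,80.2,30],[-118.5,80.2,30]],"angular":[[0,0,0],[0,0,0],[0,0,0],[0,0,0],[0,0,0],[0,0,0]],"grip":[1,1,1,1,1,1]}'
python3 look.py 36 65; python3 rel.py 489,21,-24,-10.4
```

```text
time_s: 27.05
eef_pos: [0.4901, 0.021, 0.0663]
eef_rot: [-3.142, -0.002, -0.182]
wrist_force: [0.2, 0.3, 0.4]
gripper_width: 1.005
[490.1  21.   66.3] tool-frame x,y:
4592 z 46.3 rect [-2.9  1. ] [58.7 59. ] 24.9 circ [-2.8  1.3] 29.9
t 27.1 pos [490.6  21.4  66.3] rpy [-1.80e+02 -1.00e-01 -1.04e+01] F [-0.4 -1.   0.5] w 0.992 q7 -0.41
489,21,-24,-10.4 -> [-1.7  0.7 90.3] [-0.  -0.1  0. ]
```

```bash
python3 -m inch '{"offset":[[-1.6,1,15],[-1.6,1,45],[-1.6,1,70],[-1.6,1,84],[-1.6,1,89],[-1.6,1,89],[-1.6,1,89],[-1.6,1,89]],"angular":[[0,0,0],[0,0,0],[0,0,0],[0,0,0],[0,0,0],[0,0,0],[0,0,0],[0,0,0]],"grip":[1,1,1,1,1,1,0,0]}'
python3 -m inch '{"offset":[[0,0,0],[0,0,0],[0,0,0],[0,0,-10],[0,0,-20],[0,0,-20]],"angular":[[0,0,0],[0,0,0],[0,0,0],[0,0,0],[0,0,0],[0,0,0]],"grip":[0,0,0,0,0,0]}'
python3 rel.py 637,-227,70,7.8
```

```text
time_s: 27.9
eef_pos: [0.4883, 0.0202, -0.0228]
eef_rot: [-3.141, -0.002, -0.182]
wrist_force: [-3.4, 1.7, 5.4]
gripper_width: 0.691
time_s: 28.5
eef_pos: [0.4888, 0.0201, -0.0019]
eef_rot: [-3.141, -0.003, -0.182]
wrist_force: [-0.3, -0.4, -1.4]
gripper_width: 0.681
t 28.5 pos [488.8  20.1  -1.9] rpy [-180.    -0.2  -10.4] F [-0.3 -0.4 -1.4] w 0.681 q7 -0.48
637,-227,70,7.8 -> [190.6 216.3 -71.4] [  0.   -0.2 -18.2]
```

```bash
python3 -m inch '{"offset":[[0,0,-40],[12,14,-71],[42,48,-71],[73,83,-71],[104,118,-71],[135,153,-71],[165,187,-71],[184,209,-71]],"angular":[[0,0,0],[0,0,0],[0,0,-4],[0,0,-8],[0,0,-12],[0,0,-16],[0,0,-18.2],[0,0,-18.2]],"grip":[0,0,0,0,0,0,0,0]}'
python3 -m inch '{"offset":[[5,8,0],[5,8,0],[5,8,0]],"angular":[[0,0,0],[0,0,0],[0,0,0]],"grip":[0,0,0]}'
python3 rel.py 636.5,-228,-17,7.8; python3 inner.py blue
```

```text
time_s: 29.3
eef_pos: [0.6312, -0.2229, 0.0667]
eef_rot: [3.141, 0.0, 0.134]
wrist_force: [0.3, -0.6, -1.0]
gripper_width: 0.679
time_s: 29.6
eef_pos: [0.6363, -0.2241, 0.067]
eef_rot: [-3.14, 0.001, 0.137]
wrist_force: [-0.6, 0.4, -2.2]
gripper_width: 0.673
t 29.6 pos [ 636.3 -224.1   67. ] rpy [-179.9    0.     7.9] F [-0.6  0.4 -2.2] w 0.673 q7 0.23
636.5,-228,-17,7.8 -> [-0.3  4.  84. ] [-0.1  0.   0.1]
5832
((629.8362426757812, -179.8189697265625), (88.61405181884766, 184.72581481933594), 7.986263275146484)
[[573.0999755859375, -94.5], [598.7999877929688, -277.3999938964844], [686.5, -265.1000061035156], [660.9000244140625, -82.19999694824219]]
```

```bash
python3 -m inch '{"offset":[[-0.2,3.6,20],[-0.2,3.6,45],[-0.2,3.6,65],[-0.2,3.6,77],[-0.2,3.6,82],[-0.2,3.6,84],[-0.2,3.6,85],[-0.2,3.6,85.5]],"angular":[[0,0,0],[0,0,0],[0,0,0],[0,0,0],[0,0,0],[0,0,0],[0,0,0],[0,0,0]],"grip":[0,0,0,0,0,0,0,0]}'
python3 -m inch '{"offset":[[0,0,0.5],[0,0,1],[0,0,1]],"angular":[[0,0,0],[0,0,0],[0,0,0]],"grip":[0,0,0]}'
```

```text
time_s: 30.45
eef_pos: [0.6376, -0.2296, -0.0174]
eef_rot: [3.141, -0.001, 0.136]
wrist_force: [0.3, -0.9, -1.4]
gripper_width: 0.677
time_s: 30.75
eef_pos: [0.6374, -0.2297, -0.0182]
eef_rot: [3.141, -0.001, 0.136]
wrist_force: [-1.9, 0.3, 5.8]
gripper_width: 0.671
```

Contact at 5.8 N. Release.

```bash
python3 -m inch '{"offset":[[0,0,-0.3],[0,0,-0.3],[0,0,-0.3],[0,0,-0.3],[0,0,-15],[0,0,-45],[0,0,-85],[0,0,-130]],"angular":[[0,0,0],[0,0,0],[0,0,0],[0,0,0],[0,0,0],[0,0,0],[0,0,0],[0,0,0]],"grip":[0.7,0.75,0.85,0.85,0.85,0.85,1,1]}'
python3 look.py 38 65; python3 rel.py 467,157,110,0
```

```text
time_s: 31.55
eef_pos: [0.6363, -0.2292, 0.1123]
eef_rot: [-3.141, 0.001, 0.136]
wrist_force: [1.5, 0.0, -0.4]
gripper_width: 0.999
[ 636.3 -229.2  112.3] tool-frame x,y:
3304 z 50.4 rect [0.7 0.5] [59.3 58.9] 42.5 circ [0.7 0.5] 30.0
t 31.6 pos [ 640.6 -230.1  121.9] rpy [179.7  -0.5   7.8] F [ 2.3 -1.1  7.5] w 1.0 q7 0.25
467,157,110,0 -> [-119.5 -407.1    9. ] [ 0.2 -0.5  7.8]
```

```bash
python3 -m inch '{"offset":[[-12,-42,0],[-25,-86,0],[-38,-130,0],[-51,-174,0],[-64,-218,0],[-77,-262,0],[-90,-306,0],[-102,-348,0]],"angular":[[0,0,1],[0,0,2],[0,0,3],[0,0,4],[0,0,5],[0,0,6],[0,0,7],[0,0,7.8]],"grip":[1,1,1,1,1,1,1,1]}'
python3 -m inch '{"offset":[[0,0,0]],"angular":[[0,0,0]],"grip":[1]}'
python3 rel.py 467,158,100,0
```

```text
time_s: 32.4
eef_pos: [0.4879, 0.1033, 0.1117]
eef_rot: [3.141, -0.002, -0.0]
wrist_force: [0.5, 0.0, -0.7]
gripper_width: 1.005
time_s: 32.5
eef_pos: [0.4866, 0.1078, 0.1121]
eef_rot: [-3.141, -0.001, 0.008]
wrist_force: [-0.4, -0.0, -0.3]
gripper_width: 1.004
t 32.5 pos [486.6 107.8 112.1] rpy [-1.799e+02 -1.000e-01  5.000e-01] F [-0.4 -0.  -0.3] w 1.004 q7 -0.38
467,158,100,0 -> [-19.2 -50.4  12.1] [-0.1 -0.1  0.5]
```

```bash
python3 -m inch '{"offset":[[-13,-34,4],[-19.2,-50.4,8],[-19.2,-50.4,12],[-19.2,-50.4,12],[-19.2,-50.4,12]],"angular":[[0,0,0],[0,0,0],[0,0,0],[0,0,0],[0,0,0]],"grip":[1,1,1,1,1]}'
python3 look.py 55 80; python3 look.py 85 112; python3 rel.py 467,158,1,0
```

```text
time_s: 33.0
eef_pos: [0.4701, 0.1507, 0.0989]
eef_rot: [3.141, -0.0, -0.001]
wrist_force: [-0.1, -0.2, -0.4]
gripper_width: 0.995
[470.1 150.7  98.9] tool-frame x,y:
3225 z 79.1 rect [-5.6 -6.5] [49.2 49.1] 87.1 circ [-5.4 -6. ] 25.2
[470.1 150.7  98.9] tool-frame x,y:
1385 z 104.5 rect [-5.4 -5.8] [24.  24.1] 82.3 circ [-5.7 -5.7] 12.6
t 33.1 pos [470.1 150.8  98.9] rpy [ 1.8e+02 -0.0e+00 -1.0e-01] F [ 0.1 -0.  -0.4] w 1.001 q7 -0.5
467,158,1,0 -> [-3.1 -7.2 97.9] [ 0.  -0.  -0.1]
```

```bash
python3 -m inch '{"offset":[[-4,-6,3],[-4,-6,30],[-4,-6,60],[-4,-6,85],[-4,-6,97],[-4,-6,98.5],[-4,-6,98.5],[-4,-6,98.5]],"angular":[[0,0,0],[0,0,0],[0,0,0],[0,0,0],[0,0,0],[0,0,0],[0,0,0],[0,0,0]],"grip":[1,1,1,1,1,1,0,0]}'
python3 -m inch '{"offset":[[0,0,0],[0,0,0],[0,0,0],[0,0,0],[0,0,-10],[0,0,-20],[0,0,-20]],"angular":[[0,0,0],[0,0,0],[0,0,0],[0,0,0],[0,0,0],[0,0,0],[0,0,0]],"grip":[0,0,0,0,0,0,0]}'
python3 rel.py 614.5,-61,90,7.8;python3 look.py 90 130 w9.png
```

```text
time_s: 33.9
eef_pos: [0.4664, 0.1582, 0.0013]
eef_rot: [-3.141, -0.002, -0.0]
wrist_force: [0.1, -1.0, 0.8]
gripper_width: 0.693
time_s: 34.6
eef_pos: [0.4668, 0.1582, 0.0221]
eef_rot: [-3.141, -0.003, -0.0]
wrist_force: [0.0, 0.0, -1.9]
gripper_width: 0.568
t 34.6 pos [466.8 158.2  22.1] rpy [-180.    -0.2   -0. ] F [ 0.   0.  -1.9] w 0.568 q7 -0.6
614.5,-61,90,7.8 -> [148.  219.1 -67.6] [-0.  -0.2 -7.8]
[466.8 158.2  22.1] tool-frame x,y:
33149 z 127.8 rect [ 0.4 -1.4] [ 43.6 119.9] 88.0 circ [-0.  -8.3] 60.2
```

View pics/w9.png

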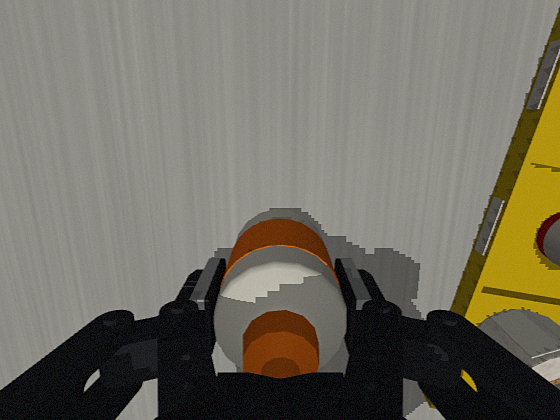

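The glue is held upright and centred (nozzle at 280,350). Carrying it to the near-end blue compartment.

```bash
python3 -m inch '{"offset":[[0,0,-35],[3,4,-67],[26,38,-67],[50,74,-67],[74,110,-67],[98,146,-67],[122,181,-67],[140,208,-67]],"angular":[[0,0,0],[0,0,0],[0,0,-2],[0,0,-4],[0,0,-6],[0,0,-7.8],[0,0,-7.8],[0,0,-7.8]],"grip":[0,0,0,0,0,0,0,0]}'
python3 -m inch '{"offset":[[6,12,0],[6,12,0],[6,12,0]],"angular":[[0,0,0],[0,0,0],[0,0,0]],"grip":[0,0,0]}'
python3 inner.py blue; python3 rel.py 614.5,-61,6.5,7.8
```

```text
time_s: 35.45
eef_pos: [0.6063, -0.0534, 0.0866]
eef_rot: [3.141, 0.001, 0.134]
wrist_force: [0.2, 0.3, -1.1]
gripper_width: 0.567
time_s: 35.75
eef_pos: [0.6125, -0.0599, 0.0868]
eef_rot: [-3.14, 0.001, 0.137]
wrist_force: [-0.7, 0.5, -2.1]
gripper_width: 0.567
2143
((620.201171875, -111.4917221069336), (88.3154296875, 189.646240234375), 7.861897945404053)
[[563.5, -23.600000381469727], [589.4000244140625, -211.5], [676.9000244140625, -199.39999389648438], [651.0, -11.5]]
t 35.8 pos [612.4 -59.3  87. ] rpy [-179.9    0.     7.9] F [ 0.  -0.  -1.9] w 0.567 q7 -0.02
614.5,-61,6.5,7.8 -> [ 2.   2.  80.5] [-0.1  0.   0.1]
```

```bash
python3 -m inch '{"offset":[[1.2,1.8,20],[1.2,1.8,45],[1.2,1.8,62],[1.2,1.8,74],[1.2,1.8,79],[1.2,1.8,80.5],[1.2,1.8,81.5],[1.2,1.8,81.5]],"angular":[[0,0,0],[0,0,0],[0,0,0],[0,0,0],[0,0,0],[0,0,0],[0,0,0],[0,0,0]],"grip":[0,0,0,0,0,0,0,0]}'
python3 -m inch '{"offset":[[0,0,0.5],[0,0,1],[0,0,1]],"angular":[[0,0,0],[0,0,0],[0,0,0]],"grip":[0,0,0]}'
```

```text
time_s: 36.6
eef_pos: [0.615, -0.0629, 0.0064]
eef_rot: [3.141, -0.001, 0.136]
wrist_force: [0.7, -0.2, -1.7]
gripper_width: 0.567
time_s: 36.9
eef_pos: [0.615, -0.063, 0.0057]
eef_rot: [3.141, -0.001, 0.136]
wrist_force: [-2.0, -0.2, 5.7]
gripper_width: 0.572
```

```bash
python3 -m inch '{"offset":[[0,0,-0.3],[0,0,-0.3],[0,0,-0.3],[0,0,-0.3],[0,0,-20],[0,0,-60],[0,0,-105],[0,0,-150]],"angular":[[0,0,0],[0,0,0],[0,0,0],[0,0,0],[0,0,0],[0,0,0],[0,0,0],[0,0,0]],"grip":[0.6,0.7,0.9,1,1,1,1,1]}'
python3 -m inch '{"offset":[[-30,10,0],[-60,20,0],[-100,30,0],[-140,40,0],[-140,40,0],[-140,40,0],[-140,40,0]],"angular":[[0,0,0],[0,0,0],[0,0,0],[0,0,0],[0,0,0],[0,0,0],[0,0,0]],"grip":[1,1,1,1,1,1,1]}'
python3 - <<'E'
from h import *
c=cap('scene'); cv2.imwrite('pics/s3.png',cv2.resize(c['image'][130:330,80:500,::-1],None,fx=1.9,fy=1.9,interpolation=cv2.INTER_CUBIC))
P=pts(c)*1000
c=cap('top'); P=pts(c)*1000; v=c['z_map']>0; cv2.imwrite('pics/t3.png',cv2.resize(c['image'][90:320,70:470,::-1],None,fx=2,fy=2))
Y=lambda y:(np.array([635,160])+y*np.array([.179,.984])); B=lambda y:(np.array([625.5,-144.5])+y*np.array([-.137,.991]))
for n,ctr in dict(stamp=Y(84),ink=Y(0),label=Y(-84),glue=B(84),green=B(-84)).items():
    m=v&(np.hypot(P[...,0]-ctr[0],P[...,1]-ctr[1])<40)&(P[...,2]>(25)); q=P[m]
    if len(q):
        zt=np.percentile(q[:,2],97); r=cv2.minAreaRect(q[q[:,2]>(zt-12),:2].astype(np.float32)); print(n,ctr.round(),'top',zt.round(1),'upper',np.round(r[0],1),np.round(r[1],1))
m=v&(P[...,2]>30)&(P[...,1]>290)&(P[...,1]<450)&(P[...,0]>350)&(P[...,0]<520)
for a,b in((290,340),(380,450)):
    k=m&(P[...,1]>a)&(P[...,1]<b); print('left things',cv2.minEnclosingCircle(P[k][:,:2].astype(np.float32)))
E
python3 rel.py
```

```text
time_s: 37.7
eef_pos: [0.6141, -0.0627, 0.1561]
eef_rot: [-3.141, 0.001, 0.136]
wrist_force: [1.2, -0.7, -0.4]
gripper_width: 0.996
time_s: 38.4
eef_pos: [0.482, -0.121, 0.155]
eef_rot: [-3.142, -0.001, 0.137]
wrist_force: [0.2, -0.4, 0.1]
gripper_width: 1.004
stamp [650. 243.] top 88.4 upper [648.8 245.9] [57.6 39.6]
ink [635. 160.] top 76.0 upper [636.4 160.4] [15.8 15. ]
label [620.  77.] top 52.2 upper [621.  80.] [60.7 59.5]
glue [614. -61.] top 103.6 upper [616.7 -64.1] [21.6 21.2]
green [ 637. -228.] top 51.6 upper [ 638.2 -228.2] [57.1 58.9]
left things ((382.1597900390625, 312.90753173828125), 16.411596298217773)
left things ((486.19464111328125, 419.544189453125), 30.39845848083496)
t 38.5 pos [ 482.1 -120.7  154.7] rpy [-180.    -0.     7.9] F [ 0.2 -0.  -0.5] w 0.997 q7 0.25
```

View pics/s3.png

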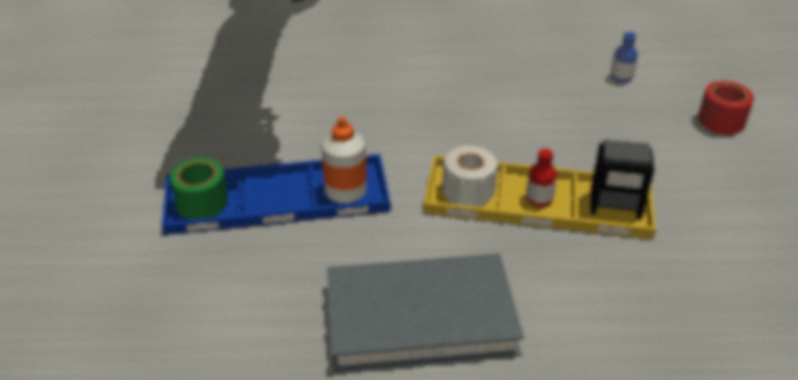

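View pics/t3.png

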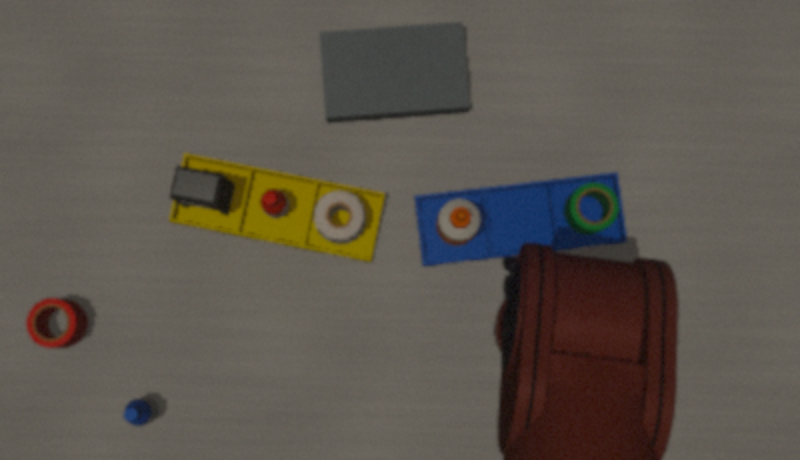

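All five things stand in their own compartments, close to centre. The tops read 2–3 mm over true height plus the floor, the same bias the top camera showed at the start. Blue ink, red tape and book are where they were, and the gripper is clear. Handing in.

```bash
python3 -c "
from plant import env
print(env.close_job())"
```

```text
the job is handed in; nothing more can be done
None
```

Both desk kits are made up and the job is handed in, at about 38.5 s of the 125 s allowed. The hand-in gave no verdict.

- **Yellow tray:** stamp at the +y end, red ink in the middle, and the label roll at the −y end.
- **Blue tray:** glue at the +y end and green tape at the −y end, with the middle compartment empty.

**Last checks:**
- In the final scene and top pictures all five things stand upright, within about 5 mm of their compartment centres.
- Blue ink and red tape measured less than 1 mm from where they started. The book I checked only by eye, and it looked unmoved.
- The gripper was open and clear of everything.

**What went wrong or disagreed:**
- **Red ink:** the first two grips leaned it in the jaws. I set it down each time, centred the jaws on it and gripped again.
- **Label roll:** the first grasp closed above the roll. The fingertips turned out to be about 36 mm higher than the reported tool height, so I corrected for that on everything after it. The ink and stamp had already been placed, gripped higher than planned. I saw them upright on the floor afterwards.
- **Heights:** most tops read 2–3 mm high in the last top-camera check, about the bias that camera showed at the start. The glue read about 4 mm low.

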